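# Tip up and take off the rocker lid of the long snack tin

## Robot

A 6-joint arm with a two-finger parallel gripper is mounted at the origin on the work surface. World frame = base frame: x ahead of the robot, y to its left, z up, the work surface at z = 0. Lengths are in m, angles in rad, forces in N, time in s.
With the tool pointing down it reaches from about 0.225 to 0.725 m from the base axis. Payload 3.1 kg.
Tool frame: the origin (TCP) lies where the fingers leave the gripper's body, on its centre line; the fingertips stand 73 mm ahead of it and the grasp point (between the pads) lies 54 mm ahead of it (env.pinch_z is the distance from the TCP to the grasp point, in m); z points along the fingers, y is the line along which they close (so a half turn about z gives the same grasp; the last joint's range is limited). The gripper opens to 85 mm and grips with 20 to 120 N. Pads are 22 mm wide; open, the fingers measure 114 mm over their backs; the gripper's body (76 mm by 85 mm) begins 54 mm behind the grasp point. The pads swing forward as they close: fully open they stand 13 mm farther back than shut.
Start: joints at [1.157, 0.048, 0.099, 1.622, 0, 1.443], TCP at [0.148, 0.504, 0.304] pointing down, gripper open.
Joint ranges: [-2.91, 2.91], [-0.99, 1.94], [-1.21, 1.42], [-2.12, 2.29], [-1.49, 1.47], [-3.14, 3.14]. Speed limits (rad/s): [2.79, 2.79, 3.14, 3.14, 3.14, 3.14].

## Interface

Orientations are given as a rotation vector (axis times angle).
In Python, from station import env, eyes gives the robot as it stands. The module is installed in compiled form; this text tells all that it offers.
- The arm moves only by the shell command python3 -m handwheel 'ROWS' [FORCE]. ROWS is a JSON object of lists of equal length, an entry for each row: "fingers": the gripper command: -1 is fully open, 1 is shut, values between are in proportion; "translation": the shift along the tool's x, y, z in m, a list of three; "spin": the turn about the tool's z in degrees. In form: {"fingers": [fingers, ...], "translation": [[tx, ty, tz], ...], "spin": [spin, ...]}. A call has 1 to 10 rows; each row shifts and turns the commanded pose from where the row before left it, along the tool's axes as they then stand; what a row does not reach is not made up. A row lasts 1/10 s, in which the tool goes at most 50 mm and 8.59 degrees, less where a joint would pass 70% of its speed; a pose out of reach is approached as far as the arm can. A call is refused whole if a number of a shift passes 0.05 or a number of a turn 8.59, either way. A call with a gripper value outside its range is refused whole. The fingers move at their own pace and stop on an object; FORCE is the grip in N (left out, the last holds). Time passes only in rows, so rows that do not move let the fingers close. It gives the time, the measured TCP pose, the force, the opening and the grip force at its end, in the units of the state.
- env.read_state(): the state, without advancing time (a new reading comes with each control period).
- eyes.snapshot(name): name is "scene" or "side" or "wrist"; returns (picture, depth): 420x560x3 uint8, red, green, blue; 420x560 float32, m along the optical axis (not along the pixel's ray), 0 where there is no reading.
- eyes.camera_info(name): a dict with "camera_matrix" (3x3 intrinsics, pixels), "dist" ([k1, k2, p1, p2, k3] as OpenCV has them; the pictures are not rectified), "R" (3x3) and "t" (3): a world point X has camera coordinates R X + t. Camera axes: x right, y down, z forward; pixel columns grow to the right and rows downward; lengths in m; the calibration is good to about 2 mm. A picture is of the moment at which its call begins: read the wrist's pose just before it. camera_info takes no time and is no camera call; for the wrist camera it gives the pose at the moment of the call.
- env.hand_in(): hands the job in; it is judged then, once.
The state is a dict: "time": time; "q": joint angles; "qd": joint speeds; "joint_efforts": joint torques, N m; "tool_pos": TCP position; "tool_rot": TCP orientation; "contact_force": force on the tool from outside, world axes, zero at the start; "moment": the same for the moment, N m; "gripper_width": opening from 0.0 (shut) to 1.0 (fully open); "grasp_force": force on a finger pad.
Only numpy, scipy, OpenCV 4.12 (cv2) and the standard library are available. Lean on these libraries where they do the work, as an engineer would, in place of code of your own. Each camera call takes 0.05 s, during which the arm holds its last target. There are 200 camera calls.

## Task

Open the long aluminium snack tin: press down the end of its flush lid that bears the round thumb dimple, so that the other end tips up, then take the lid by that raised end, lift it out and set it down gently, right way up, on the middle of the teal plate. Leave the short tin and the green cup where they stand.

Things in the scene. Friction and masses are not known exactly. Their poses are not given: they have to be found in the camera images.
- lid_center (a point): Centre of the long tin's loose lid: flat aluminium plate 120 (x) x 50 (y) x 6 mm, z up out of its top, 0.12 kg. Round thumb dimple (24 mm, only a mark) on top 44 mm towards +x. Starts level, top flush with the rim. Two cross feet below (x = -25 and +2.5 mm, 20 mm below this point) make it a rocker; off the tin it stands level or leaning about 16 degrees, either is right.
- tin: Long aluminium tin, 144 (x) x 68 (y) x 45 mm high (rim), fixed; origin: centre of its underside; lid centred in it, same x axis, gaps 3 mm at sides, 6 at ends. Lid pushed 10 mm down at the dimple (under 1 N) tips over and stays at about 26 degrees: -x edge 25 mm above the rim; 12 mm in from it the underside is 14 mm above the rim, free to grip over the 50 mm width; +x end 33 mm below the rim.
- plate: Flat round teal silicone plate, 220 mm across and 6 mm thick, fixed on the counter. Origin: centre of its underside, on the counter; z up.
- short_tin: Bystander: a shorter closed aluminium tin, 92 x 68 x 45 mm, also with a dimple on its lid, standing loose (0.45 kg). Origin: centre of its underside; z up.
- cup: Bystander: empty green plastic cup, 74 mm across the rim, 90 mm tall, standing loose. Origin: centre of its underside; z up.
There are look-alikes about, which are no part of the job. Leave any brown, orange or yellow look-alike of the part that bears lid_center alone.

How it is judged:
On the way, in this order (a step that is already met when the one before it is completed fails the run):
1. the lid is tipped by more than 17 degrees while still sitting in the tin (angle between lid_center's own z axis and vertical above 0.3 rad and distance of lid_center from where it was at the start of the episode below 0.02 m), for 0.2 s.
2. the lid is held by its raised end and has been lifted 40 mm or more (distance of lid_center from where it was at the start of the episode above 0.04 m and height (world z) of lid_center above 0.082 m and x of the grasp point in the frame of lid_center below -0.015 m and distance between the grasp point and lid_center below 0.09 m), for 0.1 s.
At the end, for the whole second after the job is handed in: The lid rests released and still on the teal plate, its centre within 45 mm of the plate's centre, right way up (level or leaning on its rocker, at most 23 degrees) (horizontal distance between lid_center and plate below 0.045 m and z of lid_center in the frame of plate below 0.036 m and angle between lid_center's own z axis and vertical below 0.4 rad and linear speed of lid below 0.02 m/s); the robot touches nothing.
It fails at once if the short tin is shifted more than 25 mm (distance of short_tin from where it was at the start of the episode above 0.025 m).
It fails at once if the cup is shifted more than 25 mm or tipped (distance of cup from where it was at the start of the episode above 0.025 m or angle between cup's own z axis and vertical above 0.4 rad).
It fails at once if the lid is dropped or slammed onto the plate (faster than 0.7 m/s close above it) (horizontal distance between lid_center and plate below 0.11 m and height (world z) of lid_center below 0.05 m and linear speed of lid above 0.7 m/s).
It also fails if it takes over 42 s, if anything falls off the work surface, if the arm or the gripper's body presses on something with over 40 N, if the wrist force passes 120 N, or if a joint passes its speed limit or range.

## Working session

There is one attempt and no reset: what is moved stays moved. The work goes in short steps, Python scripts to look and compute and a shell command to move; the robot and the scene stay as the last step left them, time stands still between calls to the robot, and variables do not carry over. Pictures are saved under pics/ and viewed, at most 10 in all, crops included, and the job is handed in when it is done.

```bash
mkdir -p pics; python3 - <<'E'
from station import env, eyes
import cv2, numpy as np
s=env.read_state(); print({k:np.round(v,3).tolist() for k,v in s.items()})
for n in ("scene","side","wrist"):
    i=eyes.camera_info(n); p,d=eyes.snapshot(n)
    np.savez(f"pics/{n}0.npz",p=p,d=d,K=i["camera_matrix"],dist=i["dist"],R=i["R"],t=i["t"])
    cv2.imwrite(f"pics/{n}0.png",p[:,:,::-1]); print(n,np.round(-np.array(i["R"]).T@i["t"],3),(d>0).mean(), np.round(i["dist"],3).tolist())
a=[cv2.imread(f"pics/{n}0.png") for n in ("scene","side")]
E
```

```text
{'time': 0.0, 'q': [1.157, 0.049, 0.098, 1.622, -0.0, 1.443], 'qd': [0.002, -0.001, -0.0, 0.001, 0.0, 0.001], 'joint_efforts': [-0.001, -33.878, 32.002, 0.02, -0.0, -0.0], 'tool_pos': [0.148, 0.503, 0.303], 'tool_rot': [-0.447, -3.109, 0.004], 'contact_force': [-0.017, 1.008, -0.438], 'moment': [-0.011, 0.036, -0.003], 'grasp_force': 0.0, 'gripper_width': 1.003}
scene [0.893 0.6   0.931] 0.9961479591836735 [-0.07, 0.0, 0.0, 0.0, 0.0]
side [ 0.174 -0.759  0.622] 0.996016156462585 [-0.146, 0.0, 0.0, 0.0, 0.0]
wrist [0.085 0.523 0.373] 0.9958886054421768 [-0.058, 0.0, 0.0, 0.0, 0.0]
```

View pics/scene0.png

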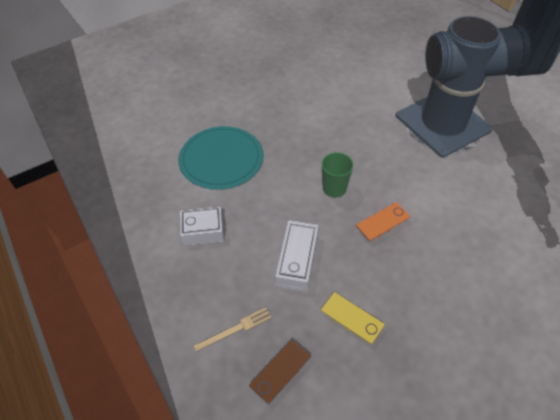

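View pics/side0.png

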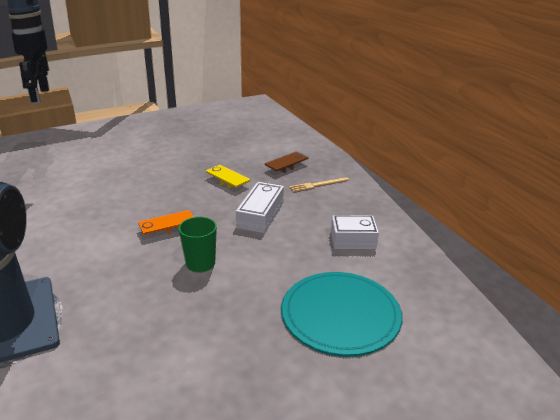

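The scene view shows the long tin at about (297,252) with its dimple at (294,267), the short tin at (202,225), the plate at (221,157) and the cup at (336,175). The side view agrees: long tin (260,205) with its dimple at (267,188), plate (341,311).

```bash
cat > h.py <<'E'
import numpy as np, cv2
def load(n): return np.load(f"pics/{n}.npz")
def cast(f,uv,z):
    uv=np.array(uv,float).reshape(-1,1,2)
    n=cv2.undistortPoints(uv,f["K"],f["dist"]).reshape(-1,2)
    d=np.c_[n,np.ones(len(n))]@f["R"]; c=-f["R"].T@f["t"]
    return c+d*((z-c[2])/d[:,2])[:,None]
def cloud(f):
    h,w=f["d"].shape; u,v=np.meshgrid(np.arange(w),np.arange(h))
    n=cv2.undistortPoints(np.stack([u,v],-1).reshape(-1,1,2).astype(float),f["K"],f["dist"]).reshape(-1,2)
    P=np.c_[n,np.ones(len(n))]*f["d"].reshape(-1,1)
    return ((P-f["t"])@f["R"]).reshape(h,w,3)
E
python3 - <<'E'
from h import *
for n,win,dim in (("scene0",(265,210,335,300),(294,267)),("side0",(225,170,300,240),(267,188))):
    f=load(n); C=cloud(f); z=C[...,2]; hsv=cv2.cvtColor(f["p"],cv2.COLOR_RGB2HSV)
    def sel(m):
        k,l,st,_=cv2.connectedComponentsWithStats(m.astype(np.uint8)); return l==1+st[1:,4].argmax()
    H,S=hsv[...,0],hsv[...,1]
    m=sel((H>80)&(H<98)&(S>120)); c=cv2.fitEllipse(max(cv2.findContours(m.astype(np.uint8),0,1)[0],key=len))[0]
    print(n,"plate",cast(f,c,.006).round(3), np.median(z[m]).round(4), np.ptp(C[m],0).round(3))
    m=sel((H>55)&(H<78)&(S>120)); print("cup",C[m].min(0).round(3),C[m].max(0).round(3))
    w=np.zeros_like(m); w[win[1]:win[3],win[0]:win[2]]=1
    m=sel(w&(z>.038)&(z<.055)&(S<60))
    cnt=max(cv2.findContours(m.astype(np.uint8),0,1)[0],key=len).reshape(-1,2)
    P=cast(f,cnt,.045)[:,:2].astype(np.float32)
    r=cv2.minAreaRect(P); print("tin",r, cv2.boxPoints(r).round(3).tolist(), np.median(z[m]).round(4))
    print("dimple",cast(f,dim,.045).round(3))
E
```

```text
scene0 plate [[ 0.578 -0.208  0.006]] 0.0079 [0.422 0.919 0.93 ]Traceback (most recent call last):
  File "<stdin>", line 9, in <module>
  File "<stdin>", line 5, in sel
ValueError: attempt to get argmax of an empty sequence
```

View pics/wrist0.png

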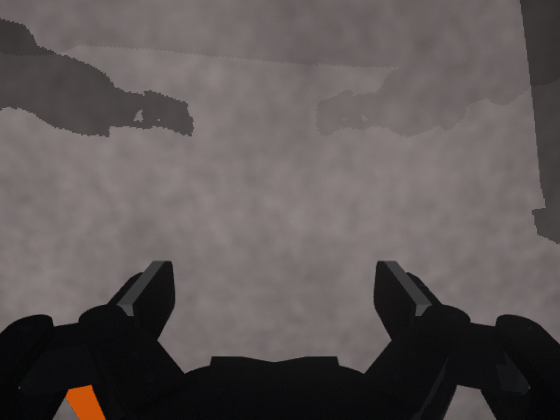

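The wrist view shows only bare counter between the fingers and a bit of the orange decoy at the lower left.

```bash
python3 - <<'E'
from h import *
for n,win,dim,cw in (("scene0",(265,210,335,300),(294,267),(336,175)),("side0",(225,170,300,240),(267,188),(199,240))):
    f=load(n); C=cloud(f); z=C[...,2]; hsv=cv2.cvtColor(f["p"],cv2.COLOR_RGB2HSV)
    def sel(m):
        k,l,st,_=cv2.connectedComponentsWithStats(m.astype(np.uint8)); return l==1+st[1:,4].argmax()
    H,S=hsv[...,0],hsv[...,1]
    m=sel((H>80)&(H<98)&(S>120)); c=cv2.fitEllipse(max(cv2.findContours(m.astype(np.uint8),0,1)[0],key=len))[0]
    print(n,"plate",cast(f,c,.006).round(3), np.median(z[m]).round(4), np.ptp(np.percentile(C[m],[1,99],axis=0),0).round(3))
    hc=hsv[cw[1],cw[0]].astype(int)
    m=sel((abs(H.astype(int)-hc[0])<10)&(S>100)); print("cup",hc,np.percentile(C[m],[2,98],axis=0).round(3).tolist())
    w=np.zeros_like(m); w[win[1]:win[3],win[0]:win[2]]=1
    m=sel(w&(z>.038)&(z<.055)&(S<60))
    cnt=max(cv2.findContours(m.astype(np.uint8),0,1)[0],key=len).reshape(-1,2)
    P=cast(f,cnt,.045)[:,:2].astype(np.float32)
    r=cv2.minAreaRect(P); print("tin",np.round(r[0],4),np.round(r[1],4),r[2], cv2.boxPoints(r).round(3).tolist(), np.median(z[m]).round(4))
    print("dimple",cast(f,dim,.045).round(3))
E
```

```text
scene0 plate [[ 0.578 -0.208  0.006]] 0.0079 [0.199 0.199 0.009]
cup [ 66 109 103] [[0.359, -0.006, 0.022], [0.424, 0.063, 0.093]]
tin [0.578  0.1515] [0.1484 0.0683] 46.92020797729492 [[0.5019999742507935, 0.12099999934434891], [0.5519999861717224, 0.07400000095367432], [0.6539999842643738, 0.18199999630451202], [0.6039999723434448, 0.2290000021457672]] 0.0457
dimple [[0.606 0.181 0.045]]
side0 plate [[ 0.568 -0.223  0.006]] 0.0073 [0.205 0.205 0.007]
cup [ 70 192  69] [[0.354, -0.008, 0.005], [0.42, 0.062, 0.091]]
tin [0.5743 0.1449] [0.1574 0.0719] 47.086666107177734 [[0.49399998784065247, 0.1120000034570694], [0.546999990940094, 0.06300000101327896], [0.6539999842643738, 0.17800000309944153], [0.6019999980926514, 0.22699999809265137]] 0.0457
dimple [[0.61  0.186 0.045]]
```

```bash
python3 -m handwheel '{"fingers":[-1,-1,-1,-1,-1,-1,-1,-1],"translation":[[0,0,0],[0,0,0],[0,0,0],[0,0,0],[0,0,0],[0,0,0],[0,0,0],[0,0,0]],"spin":[-7.9,-7.9,-7.9,-7.9,-7.9,-7.9,-7.9,-7.9]}' && python3 -m handwheel '{"fingers":[-1,-1,-1,-1,-1,-1,-1,-1,-1,-1],"translation":[[-0.008,-0.046,0.005],[-0.008,-0.046,0.005],[-0.008,-0.046,0.005],[-0.008,-0.046,0.005],[-0.008,-0.046,0.005],[-0.008,-0.046,0.005],[-0.008,-0.046,0.005],[-0.008,-0.046,0.005],[-0.008,-0.046,0.005],[0,-0.046,0.005]],"spin":[0,0,0,0,0,0,0,0,0,0]}' && python3 -m handwheel '{"fingers":[-1,-1,-1,-1],"translation":[[0,-0.046,0],[0,-0.046,0],[0,0,0],[0,0,0]],"spin":[0,0,0,0]}'
cat > snap.py <<'E'
import sys; from h import *
from station import env, eyes
def snap(n,tag):
    i=eyes.camera_info(n); p,d=eyes.snapshot(n)
    np.savez(f"pics/{tag}.npz",p=p,d=d,K=i["camera_matrix"],dist=i["dist"],R=i["R"],t=i["t"]); cv2.imwrite(f"pics/{tag}.png",p[:,:,::-1]); return load(tag)
E
python3 -c "
from snap import *
snap('wrist','w1'); print(env.read_state())"
```

```text
time: 0.95
tool_pos: [0.1479, 0.5035, 0.3034]
tool_rot: [1.256, -2.879, 0.001]
contact_force: [0.4, -0.4, -0.1]
gripper_width: 1.003
grasp_force: 0.0
time: 1.95
tool_pos: [0.5343, 0.2403, 0.253]
tool_rot: [1.248, -2.883, -0.001]
contact_force: [1.2, 0.6, -0.3]
gripper_width: 1.001
grasp_force: 0.0
time: 2.35
tool_pos: [0.6001, 0.1774, 0.2527]
tool_rot: [1.244, -2.883, -0.001]
contact_force: [-0.6, 0.4, -0.2]
gripper_width: 0.993
grasp_force: 0.0
{'time': 2.4, 'q': array([ 1.81841967e-01,  3.09755504e-01,  2.95973919e-01,  1.55881187e+00,
        5.63051728e-04, -6.34772293e-01]), 'qd': array([ 0.02790963, -0.02116812, -0.0102294 ,  0.00078586,  0.00019104,
       -0.00322746]), 'joint_efforts': array([-1.02131557e+00, -4.32322383e+01,  3.21901202e+01, -7.47282710e-02,
       -6.00076723e-02, -1.20683908e-03]), 'tool_pos': array([0.59950938, 0.17839413, 0.25317422]), 'tool_rot': array([ 1.24674280e+00, -2.88184458e+00, -1.49492649e-03]), 'contact_force': array([-0.54114399,  0.15599417,  0.15353619]), 'moment': array([ 0.01105668,  0.02547134, -0.00702365]), 'grasp_force': 0.0, 'gripper_width': 0.9994060635553365}
```

View pics/w1.png

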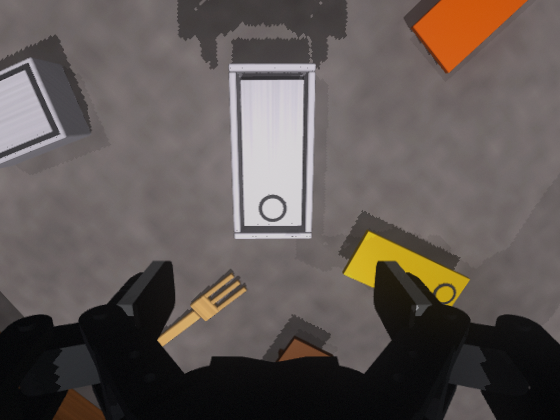

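The wrist view shows the long tin from (230,65) to (312,238), its dimple ring at (272,208), and the short tin at the left edge, well away from the fingers.

```bash
cat > p.py <<'E'
from h import *
from scipy.spatial.transform import Rotation as Ro
f=load("w1"); hsv=cv2.cvtColor(f["p"],cv2.COLOR_RGB2HSV); m=((hsv[...,1]<40)&(hsv[...,2]>170)).astype(np.uint8); m[:40]=0;m[245:]=0;m[:,:215]=0;m[:,330:]=0
def rect(q,z):
    P=cast(f,q.reshape(-1,2),z)[:,:2].astype(np.float32); return P,cv2.minAreaRect(P)
k,l,st,cc=cv2.connectedComponentsWithStats(m,connectivity=4)
b=max(cv2.findContours((l==l[140,272]).astype(np.uint8),0,1)[0],key=len)
P,r=rect(b,.045); print("lid",r,cv2.boxPoints(r).round(3).tolist())
mm=(cv2.morphologyEx(m,cv2.MORPH_CLOSE,np.ones((15,15))));C=cloud(f); b=np.argwhere((mm>0)&(C[...,2]>.035))[:,::-1]
_,r=rect(b.astype(float),.045); print("tin",r)
print("dimple",cast(f,(272,208),.045))
R=Ro.from_rotvec([ 1.2467, -2.8818, -0.0015]).as_matrix(); print("toolx,y",R[:,0].round(3),R[:,1].round(3), "z", np.median(C[...,2][l==l[140,272]]))
for n in("scene0","side0"):
    f=load(n);H=cv2.cvtColor(f["p"],cv2.COLOR_RGB2HSV); mk=((H[...,0]>80)&(H[...,0]<98)&(H[...,1]>120)).astype(np.uint8)
    q=max(cv2.findContours(mk,0,1)[0],key=cv2.contourArea); X=cast(f,q.reshape(-1,2),.006)[:,:2].astype(np.float32)
    print("plate",cv2.minEnclosingCircle(X), X.min(0),X.max(0))
    z=cloud(f); 
    w=(z[...,2]>.04)&(z[...,2]<.05)&(H[...,1]<60)&(z[...,1]<.08)&(z[...,1]>-.2)&(z[...,0]>.6)
    if w.any(): print("short",np.percentile(z[w],[2,50,98],axis=0).round(3).tolist())
E
python3 p.py
```

```text
lid ((0.5765759944915771, 0.15083971619606018), (0.11878623068332672, 0.04898381233215332), 46.82377624511719) [[0.5180000066757202, 0.12399999797344208], [0.5540000200271606, 0.09099999815225601], [0.6349999904632568, 0.1770000010728836], [0.5989999771118164, 0.210999995470047]]
tin ((0.5765941739082336, 0.15083079040050507), (0.14254751801490784, 0.0667848289012909), 46.7998046875)
dimple [[0.60687807 0.18286851 0.045     ]]
toolx,y [-0.685 -0.729  0.001] [-0.729  0.685  0.002] z 0.04537779147402516
plate ((0.5757710337638855, -0.2127549648284912), 0.10649067163467407) [ 0.47074887 -0.3186732 ] [ 0.6815672  -0.10646204]
short [[0.672, -0.07, 0.041], [0.719, -0.027, 0.045], [0.765, 0.012, 0.049]]
plate ((0.5733729600906372, -0.21388565003871918), 0.10996057093143463) [ 0.46463746 -0.32242557] [ 0.68150187 -0.105119  ]
short [[0.669, -0.074, 0.041], [0.712, -0.036, 0.045], [0.759, 0.013, 0.048]]
```

```bash
python3 -m handwheel '{"fingers":[1,1,1,1,1,1,1,1,1,1],"translation":[[-0.008,-0.002,0.02],[0,0,0.03],[0,0,0.03],[0,0,0.03],[0,0,0.01],[0,0,0],[0,0,0],[0,0,0],[0,0,0],[0,0,0]],"spin":[0,0,0,0,0,0,0,0,0,0]}' 30
```

```text
time: 3.4
tool_pos: [0.6076, 0.1831, 0.1355]
tool_rot: [-1.247, 2.881, -0.001]
contact_force: [-0.7, -0.5, 1.6]
gripper_width: 0.002
grasp_force: 0.0
```

```bash
python3 -m handwheel '{"fingers":[1,1,1,1,1,1,1,1,1],"translation":[[0,0,0.008],[0,0,0.007],[0,0,0.003],[0,0,0.003],[0,0,0.003],[0,0,0.003],[0,0,0.003],[0,0,0],[0,0,0]],"spin":[0,0,0,0,0,0,0,0,0]}'; python3 - <<'E'
from snap import *
f=snap('scene','s2');C=cloud(f); z=C[...,2]
m=np.zeros(z.shape,bool);m[215:290,275:325]=1
L=((C[...,:2]-[.5766,.1508])@np.array([.685,.729])); 
W=abs((C[...,:2]-[.5766,.1508])@np.array([-.729,.685]))
for a in range(-70,70,10):
    k=m&(L>a/1e3)&(L<a/1e3+.01)&(W<.02); print(a+5,k.sum(),np.median(z[k]).round(4) if k.any() else None)
E
```

```text
time: 4.3
tool_pos: [0.6068, 0.183, 0.104]
tool_rot: [-1.248, 2.883, -0.0]
contact_force: [-0.2, 0.1, -0.4]
gripper_width: 0.001
grasp_force: 0.0
-65 0 None
-55 0 None
-45 0 None
-35 0 None
-25 0 None
-15 0 None
-5 0 None
5 0 None
15 1 0.0389
25 1 0.0344
35 30 0.0326
45 83 0.0292
55 239 0.0677
65 174 0.1107
```

```bash
python3 -m handwheel '{"fingers":[1,1,1,-1,-1,-1,-1,-1],"translation":[[0,0,-0.02],[0,0,-0.03],[0,0,-0.04],[0,0,-0.03],[0,0,0],[0,0,0],[0,0,0],[0,0,0]],"spin":[0,0,0,0,0,0,0,0]}'; python3 - <<'E'
from snap import *
f=snap('wrist','w2');C=cloud(f); z=C[...,2]
D=C[...,:2]-[.5766,.1508]
L=D@np.array([.685,.729]); W=D@np.array([-.729,.685])
for a in range(-70,70,10):
    k=(L>a/1e3)&(L<a/1e3+.01)&(abs(W)<.02); print(a+5,k.sum(),np.median(z[k]).round(4) if k.any() else None)
k=(z>.052)&(z<.09)&(abs(L)<.08)&(abs(W)<.05); print("raised W range",np.percentile(W[k],[2,98]),"L min,zmax",np.percentile(L[k],1),np.percentile(z[k],99), W[k&(L<-.03)].mean())
E
```

```text
time: 5.15
tool_pos: [0.6058, 0.1828, 0.2217]
tool_rot: [1.247, -2.879, -0.001]
contact_force: [-0.8, -1.2, -1.1]
gripper_width: 0.849
grasp_force: 0.0
-65 1234 0.0293
-55 627 0.0131
-45 511 0.07
-35 1061 0.0674
-25 1924 0.0661
-15 833 0.0572
-5 782 0.0523
5 733 0.0474
15 678 0.0423
25 5794 0.2449
35 8255 0.2319
45 515 0.0279
55 472 0.0231
65 1063 0.0323
raised W range [-0.02370126  0.02366796] L min,zmax -0.04490277322015427 0.07132563153153991 -9.741276584592991e-05
```

View pics/w2.png

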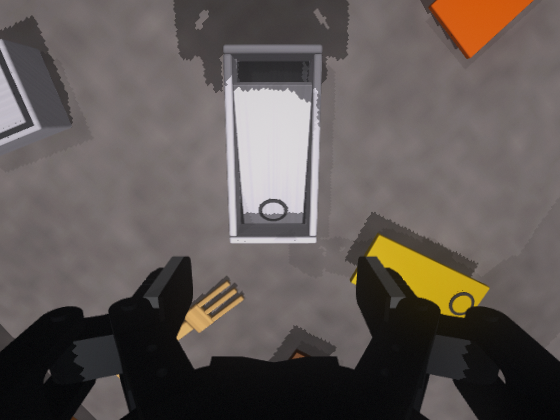

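The lid is tipped to about 26°. In the wrist view its raised end shows at around row 88, centred on the tin at column 270.

```bash
python3 -m handwheel '{"fingers":[-1,-1,-1,-1,-1,-1,-1,-1,-1],"translation":[[0.04,0,0],[0.04,0,0],[0,0,0.03],[0,0,0.03],[0,0,0.025],[0,0,0.01],[0,0,0.004],[0,0,0],[0,0,0]],"spin":[0,0,0,0,0,0,0,0,0]}'; python3 -m handwheel '{"fingers":[0.2,0.2,0.2,0.4,0.4,0.4,0.4],"translation":[[0,0,0],[0,0,0],[0,0,0.004],[0,0,0],[0,0,0],[0,0,0],[0,0,0]],"spin":[0,0,0,0,0,0,0]}' 80
```

```text
time: 6.1
tool_pos: [0.553, 0.1248, 0.1264]
tool_rot: [-1.248, 2.881, -0.001]
contact_force: [-0.2, -0.6, -0.5]
gripper_width: 1.001
grasp_force: 0.0
time: 6.8
tool_pos: [0.5531, 0.1246, 0.124]
tool_rot: [-1.247, 2.88, -0.002]
contact_force: [-3.1, -0.6, 8.9]
gripper_width: 0.555
grasp_force: 80.6
```

```bash
python3 -m handwheel '{"fingers":[1,1,1,1,1,1,1,1],"translation":[[0,0,-0.004],[0,0,-0.01],[0,0,-0.015],[0,0,-0.02],[0,0,-0.02],[0,0,-0.02],[0,0,0],[0,0,0]],"spin":[0,0,0,0,0,0,0,0]}' 100; python3 -c "
from snap import *
snap('wrist','w3');snap('side','d3')
a=cv2.imread('pics/d3.png')[100:280,160:400];b=cv2.imread('pics/w3.png');cv2.imwrite('pics/c3.png',np.hstack([cv2.resize(a,(480,360)),cv2.resize(b,(320,360))]))"
```

```text
time: 7.6
tool_pos: [0.5524, 0.1247, 0.2105]
tool_rot: [-1.248, 2.882, -0.001]
contact_force: [0.1, 0.0, -1.0]
gripper_width: 0.548
grasp_force: 102.7
```

View pics/c3.png

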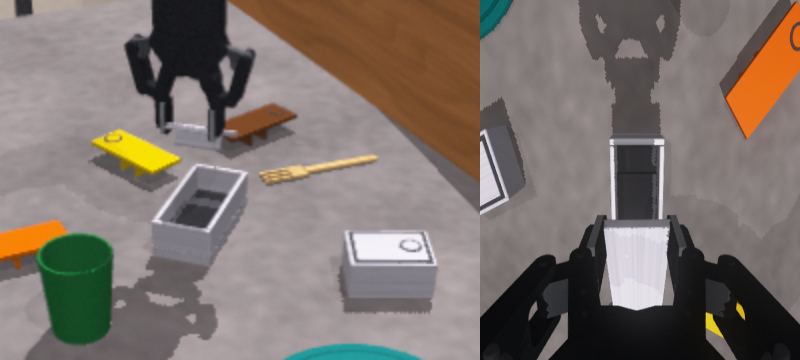

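The lid is out of the tin, gripped by its raised end.

```bash
python3 - <<'E'
from h import *
f=load("w3"); C=cloud(f); hsv=cv2.cvtColor(f["p"],cv2.COLOR_RGB2HSV); tcp=np.array([.5524,.1247,.2105])
D=C-tcp; X=D[...,:2]@np.array([-.685,-.729]); Y=D[...,:2]@np.array([-.729,.685]); Z=D[...,2]
k=(hsv[...,1]<40)&(hsv[...,2]>150)&(abs(Y)<.025)&(Z<-.03)&(Z>-.14)&(X<.03)
print(k.sum())
for a in range(-110,30,10):
    j=k&(X>a/1e3)&(X<a/1e3+.01)
    if j.sum()>5: print(a+5,j.sum(),np.median(Z[j]).round(4))
P=np.polyfit(X[k],Z[k],1); print(P,np.degrees(np.arctan(P[0])),X[k].max(),Y[k].min(),Y[k].max())
E
```

```text
9413
-75 13 -0.0939
-65 569 -0.0905
-55 807 -0.086
-45 966 -0.0808
-35 1105 -0.0758
-25 1271 -0.071
-15 1415 -0.066
-5 1620 -0.0606
5 1647 -0.056
[ 0.50260283 -0.0583506 ] 26.6842316658696 0.009077515213222505 -0.02456237356944017 0.02496843572649914
```

```bash
python3 -m handwheel '{"fingers":[1,1,1,1,1,1,1,1,1,1],"translation":[[0.01,-0.01,-0.02],[0.02,-0.018,-0.01],[0.03,-0.027,0],[0.035,-0.031,0],[0.035,-0.031,0],[0.035,-0.031,0],[0.035,-0.031,0],[0.035,-0.031,0],[0.026,-0.024,0],[0.015,-0.014,0]],"spin":[0,0,0,0,0,0,0,0,0,0]}'; python3 -m handwheel '{"fingers":[1,1,1,1],"translation":[[0,0,0.01],[0,0,0.02],[0,0,0.01],[0,0,0]],"spin":[0,0,0,0]}'
```

```text
time: 8.7
tool_pos: [0.5428, -0.2492, 0.2377]
tool_rot: [1.243, -2.883, -0.003]
contact_force: [-0.2, 1.0, -2.0]
gripper_width: 0.548
grasp_force: 102.9
time: 9.1
tool_pos: [0.5424, -0.2444, 0.1961]
tool_rot: [1.248, -2.879, -0.009]
contact_force: [-0.3, 0.4, -1.7]
gripper_width: 0.55
grasp_force: 103.0
```

```bash
python3 -m handwheel '{"fingers":[1,1,1,1,1,1],"translation":[[0,0,0.02],[0,0,0.025],[0,0,0.02],[0,0,0.005],[0,0,0],[0,0,0]],"spin":[0,0,0,0,0,0]}'; python3 -m handwheel '{"fingers":[1,1,1,1],"translation":[[0,0,0.002],[0,0,0.002],[0,0,0.001],[0,0,0]],"spin":[0,0,0,0]}'
```

```text
time: 9.7
tool_pos: [0.5448, -0.2464, 0.1314]
tool_rot: [-1.249, 2.881, -0.003]
contact_force: [0.7, -0.7, -0.6]
gripper_width: 0.551
grasp_force: 102.9
time: 10.1
tool_pos: [0.544, -0.2464, 0.125]
tool_rot: [-1.248, 2.883, -0.0]
contact_force: [-1.1, -0.2, -1.2]
gripper_width: 0.548
grasp_force: 102.9
```

```bash
python3 -m handwheel '{"fingers":[1,1,1,1],"translation":[[0,0,0.002],[0,0,0.002],[0,0,0],[0,0,0]],"spin":[0,0,0,0]}'; python3 -m handwheel '{"fingers":[1,1,1],"translation":[[0,0,0.002],[0,0,0],[0,0,0]],"spin":[0,0,0]}'
```

```text
time: 10.5
tool_pos: [0.5439, -0.2463, 0.1207]
tool_rot: [1.248, -2.883, -0.001]
contact_force: [0.2, 0.3, -1.7]
gripper_width: 0.551
grasp_force: 102.9
time: 10.8
tool_pos: [0.5442, -0.2464, 0.1191]
tool_rot: [-1.248, 2.883, -0.001]
contact_force: [0.2, 0.2, -0.8]
gripper_width: 0.547
grasp_force: 103.0
```

```bash
python3 -m handwheel '{"fingers":[1,1,1],"translation":[[0,0,0.002],[0,0,0],[0,0,0]],"spin":[0,0,0]}' 20; python3 -m handwheel '{"fingers":[-0.05,-0.1,-0.15,-0.2,-0.3,-0.5,-0.7,-1,-1,-1],"translation":[[0,0,0],[0,0,0],[0,0,0],[0,0,0],[0,0,0],[0,0,0],[0,0,0],[0,0,0],[0,0,0],[0,0,0]],"spin":[0,0,0,0,0,0,0,0,0,0]}'; python3 -m handwheel '{"fingers":[-1,-1,-1,-1,-1,-1,-1,-1],"translation":[[0,0,-0.01],[0,0,-0.02],[0,0,-0.04],[0,0,-0.04],[0,0,-0.04],[-0.03,0,-0.02],[0,0,0],[0,0,0]],"spin":[0,0,0,0,0,0,0,0]}'; python3 - <<'E'
from snap import *
snap('side','d4');f=snap('scene','s4')
C=cloud(f);z=C[...,2];hsv=cv2.cvtColor(f["p"],cv2.COLOR_RGB2HSV)
D=C[...,:2]-[.5745,-.2133]; k=(np.hypot(*np.moveaxis(D,-1,0))<.1)&(z>.015)&(z<.08)&(hsv[...,1]<60)
P=C[k]; print(k.sum(),cv2.minAreaRect(P[:,:2].astype(np.float32)),P.mean(0)); A=np.c_[P[:,:2],np.ones(len(P))]; c=np.linalg.lstsq(A,P[:,2],rcond=None)[0]; print(np.degrees(np.arctan(np.hypot(*c[:2]))),P[:,2].min(),P[:,2].max())
a=cv2.imread('pics/d4.png')[160:400,200:520];b=cv2.imread('pics/s4.png')[100:340,120:440];cv2.imwrite('pics/c4.png',cv2.resize(np.hstack([a,b]),(800,300)))
E
```

```text
time: 11.1
tool_pos: [0.5442, -0.2467, 0.1175]
tool_rot: [-1.248, 2.883, -0.001]
contact_force: [-2.6, -0.8, 2.6]
gripper_width: 0.549
grasp_force: 103.2
time: 12.1
tool_pos: [0.5441, -0.2463, 0.1169]
tool_rot: [-1.248, 2.883, -0.0]
contact_force: [-0.5, 0.1, 0.6]
gripper_width: 0.996
grasp_force: 0.0
time: 12.9
tool_pos: [0.565, -0.2243, 0.2881]
tool_rot: [-1.25, 2.881, -0.003]
contact_force: [-0.7, 0.4, -0.6]
gripper_width: 1.003
grasp_force: 0.0
800 ((0.5735835433006287, -0.215386301279068), (0.11916010081768036, 0.051133718341588974), 47.305912017822266) [ 0.57162611 -0.21662866  0.03070855]
15.874998815139175 0.01503059507258554 0.04979814050857176
```

View pics/c4.png

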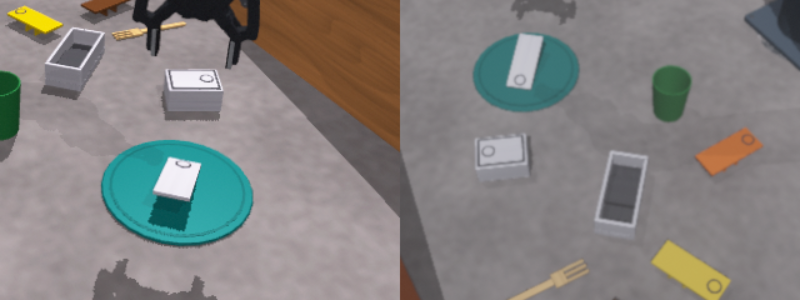

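The lid lies right way up on the plate, leaning 16° and 2–3 mm off the centre. The gripper is clear of it, and the short tin and cup are undisturbed.

```bash
python3 -c "
from station import env
print(env.hand_in())"
```

```text
the job is handed in; nothing more can be done
None
```

The job is handed in (no verdict was returned): the lid was tipped, lifted out by its raised end and set down right way up on the teal plate, 2–3 mm from its centre and leaning about 16°, and the last pictures show the short tin and cup standing where they were.

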